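# Load the gift-ribbon stand and take its blue cap off, thread hand unknown

## Robot

A 6-joint arm with a two-finger parallel gripper is mounted at the origin on the work surface. World frame = base frame: x ahead of the robot, y to its left, z up, the work surface at z = 0. Lengths are in m, angles in rad, forces in N, time in s.
With the tool pointing down it reaches from about 0.275 to 0.975 m from the base axis. Payload 8.4 kg.
Tool frame: the origin (TCP) lies on the front face of the gripper's body, between the roots of the fingers; the fingertips stand 88 mm ahead of it and the grasp point (between the pads) lies 69 mm ahead of it (tip_extent is the distance from the TCP to the fingertips, in m); z points along the fingers, y is the direction in which the jaws open and shut (so a half turn about z gives the same grasp; the last joint's range is limited). The gripper opens to 92 mm and grips with 3 to 60 N. Pads are 20 mm wide; open, the fingers measure 128 mm over their backs; the gripper's body (75 mm by 189 mm) begins 69 mm behind the grasp point.
Start: joints at [1.209, 0.353, 1.633, -0, 1.155, -0.002], TCP at [0.22, 0.585, 0.303] pointing down, gripper open.
Joint ranges: [-2.63, 2.63], [-0.92, 2.1], [0.06, 2.66], [-1.3, 4.44], [0, 2.69], [-3.02, 3.02]. Speed limits (rad/s): [2.22, 2.22, 2.79, 3.14, 3.14, 3.14].

## Interface

Orientations are given as a rotation vector (axis times angle).
In Python, from plant import read_state, read_camera, camera_info, close_job, tip_extent gives the robot as it stands. The module is installed in compiled form; this text tells all that it offers.
- The arm moves only by the tool apply_moves, never from a script. Its argument "series" is a list of rows, each a list of 3 entries, a list of its own where there are three numbers: the gripper command: -1 is shut, 1 is fully open, values between are in proportion, then the shift along the tool's x, y, z in cm, then the turn about the tool's z in rad. In form: [[fingers, [tx, ty, tz], roll], ...]. A call has 1 to 8 rows; each row shifts and turns the pose as measured when the row begins, along the tool's axes as they then stand; what a row does not reach is not made up. A row lasts 1/10 s, in which the tool goes at most 50 mm and 8.59 degrees, less where a joint would pass 70% of its speed; a pose out of reach is approached as far as the arm can. A call with a gripper value outside its range is refused whole. The fingers move at their own pace and stop on an object; the grip force is fixed at half the most. Time passes only in rows, so rows that do not move let the fingers close. It gives the time, the measured TCP pose, the force and the opening at its end, in the units of the state.
- read_state(): the state, without advancing time (a new reading comes with each control period).
- read_camera(name): name is "scene" or "top" or "wrist"; returns (picture, depth): 420x560x3 uint8, red, green, blue; 420x560 float32, m along the optical axis (not along the pixel's ray), 0 where there is no reading.
- camera_info(name): a dict with "fx", "fy", "cx", "cy" (pixels), "R" (3x3) and "t" (3): a world point X has camera coordinates R X + t; the wrist camera has in their place "tool_from_camera" (4x4, takes a point from camera to tool coordinates, whose origin is the TCP and whose axes are the flange's). Camera axes: x right, y down, z forward; pixel columns grow to the right and rows downward; lengths in m; the calibration is good to about 2 mm. A picture is of the moment at which its call begins: read the wrist's pose just before it. camera_info takes no time and is no camera call.
- close_job(): hands the job in, once; it reports no verdict.
The state is a dict: "clock": time; "joints": joint angles; "dq": joint speeds; "joint_efforts": joint torques, N m; "tcp_pos": TCP position; "ee_rot": TCP orientation; "contact_force": force on the tool from outside, world axes, zero at the start; "torque": the same for the moment, N m; "finger_gap": opening from 0.0 (shut) to 1.0 (fully open).
Only numpy, scipy, OpenCV 4.12 (cv2) and the standard library are available. Lean on these libraries where they do the work, as an engineer would, in place of code of your own. Each camera call takes 0.05 s, during which the arm holds its last target.

## Task

Put the green ribbon spool onto the ribbon stand's upright spindle, all the way down, and let go of it. Then unscrew the blue screw cap from its storage post - nobody remembers whether it has a left-hand or a right-hand thread, so try one way and, if it is stopped, the other - and lift it off. Finish still holding the blue cap upright in the gripper, straight above the loaded spindle and a few centimetres clear of its tip, and leave everything else where it stands.

Things in the scene. Friction and masses are not known exactly. Their poses are not given: they have to be found in the camera images.
- stand: Fixed ribbon stand: white plate 110 (x) x 290 (y) x 14 mm. Origin at the centre of its underside, on the counter, z up. On it at x = 0: the spindle at y = -100 mm and two cap posts at y = +5 and +100 mm, hidden under the caps. Either cap may be on either post; one post has a right-hand thread, the other a left-hand one, and nothing shows which.
- spindle_tip (a point): Top of the upright steel spindle, on its axis, 79 mm above the counter. Spindle 14 mm in diameter, with a cone on its last 9 mm; it rises from a grey disc 44 mm wide.
- spindle_seat (a point): On the spindle's axis at the top of the grey disc, 20 mm above the counter: the seated spool's underside rests here. Axes as the stand's.
- green_spool: Loose spool standing on its end, wound green between white ends: a plain cylinder 56 mm in diameter and 44 mm tall, bore 20 mm right through, 60 to 130 g. Origin at the centre of its underside, z up its axis. Starts on the counter.
- blue_cap: Loose screw cap, 60-105 g: skirt 56 mm wide, 28 mm tall; on top a round stem 24 mm wide, up to 55 mm. Origin: centre of the underside, z up, 14 mm over the counter; white line along +x. Turned the tightening way it stops hard within 15 degrees; the loosening way (unknown) it turns lightly without rising, lifts off (post 20 mm tall inside) at 60 to 100 degrees, stops at 107. Pulling alone fails.
- orange_cap: A cap of the same make in orange on the other post; leave it there. Origin and axes as for the blue cap.
- red_spool: A spool of the same size wound red; leave it. Origin at the centre of its underside.
- mug: Blue mug, 82 mm wide and 95 mm tall, a bystander. Origin at the centre of its underside.
- tumbler: Steel travel tumbler, 74 mm wide and 162 mm tall, a bystander. Origin at the centre of its underside.
- globe: Glass globe souvenir on a blue foot, 72 mm wide and 82 mm tall, a bystander. Origin at the centre of its underside.
- lighthouse: Red and white lighthouse figure, 48 mm wide and 123 mm tall, a bystander. Origin at the centre of its underside.

How it is judged:
By the outcome, as a careful person would: the job done as asked, in the order asked, and still so for the second after the job is handed in, while the arm keeps its last pose, push and grip.
It also fails if it takes over 72 s, if anything falls off the work surface, if the arm or the gripper's body presses on something with over 40 N, if the wrist force passes 120 N, or if a joint passes its speed limit or range.

## Working session

There is one attempt and no reset: what is moved stays moved. The work goes in short steps, Python scripts to look and compute and a tool call to move; the robot and the scene stay as the last step left them, time stands still between calls to the robot, and variables do not carry over. Pictures are saved under pics/ and viewed, and the job is handed in when it is done.

Besides the shell and the picture viewer there is one more tool, called after ">>>" as name(argument=value, ...) on one line, values as JSON. apply_moves: Moves the arm, as the interface text tells. Its arguments: {"type":"object","properties":{"series":{"type":"array"}},"required":["series"]}

```bash
mkdir -p pics
cat > h.py <<'E'
import numpy as np, cv2
from scipy.spatial.transform import Rotation as Ro
from plant import *
def save(n,p): cv2.imwrite('pics/'+n+'.png',cv2.cvtColor(p,cv2.COLOR_RGB2BGR))
def cloud(name):
    s=read_state(); p,d=read_camera(name); c=camera_info(name)
    v,u=np.mgrid[:420,:560]
    P=np.stack([(u-c['cx'])/c['fx']*d,(v-c['cy'])/c['fy']*d,d],-1)
    if 'R' in c: W=(P-np.array(c['t']))@np.array(c['R'])
    else:
        T=np.array(c['tool_from_camera']); W=P@T[:3,:3].T+T[:3,3]
        W=W@Ro.from_rotvec(s['ee_rot']).as_matrix().T+np.array(s['tcp_pos'])
    W[d==0]=np.nan
    return p,d,W
E
python3 - <<'E'
from h import *
print(read_state())
for n in['top','scene']:
    p,d,W=cloud(n); save(n+'1',p); np.savez('/tmp/'+n,p=p,d=d,W=W); print({k:np.round(v,3) for k,v in camera_info(n).items()})
print(camera_info('wrist'))
E
```

```text
{'clock': 0.0, 'joints': array([ 1.20862137e+00,  3.53660331e-01,  1.63409620e+00,  7.05114665e-06,
        1.15520250e+00, -2.40722267e-03]), 'dq': array([-0.00151461,  0.00012107, -0.00078155,  0.00094206, -0.00019496,
       -0.00125626]), 'joint_efforts': array([ 1.86998994e-03, -5.93831170e+01, -3.34219015e+01,  6.98053138e-02,
        2.31792469e-02, -9.67638130e-05]), 'tcp_pos': array([0.2199114 , 0.58465124, 0.30197224]), 'ee_rot': array([-5.62037867e-01, -3.09064997e+00,  2.10872524e-03]), 'contact_force': array([ 0.93615268,  1.01155583, -0.18054303]), 'torque': array([-0.03315036, -0.02997428, -0.04295885]), 'finger_gap': 0.9996494209417688}
{'fx': np.float64(400.836), 'fy': np.float64(400.836), 'cx': np.float64(281.025), 'cy': np.float64(211.047), 'R': array([[-0.012, -1.   , -0.003],
       [-0.988,  0.012, -0.154],
       [ 0.154,  0.001, -0.988]]), 't': array([0.069, 0.606, 0.915])}
{'fx': np.float64(433.187), 'fy': np.float64(433.187), 'cx': np.float64(274.916), 'cy': np.float64(209.858), 'R': array([[-0.275,  0.962, -0.003],
       [ 0.612,  0.173, -0.772],
       [-0.742, -0.214, -0.635]]), 't': array([ 0.083, -0.338,  1.515])}
{'fx': 291.5593229914843, 'fy': 291.5593229914843, 'cx': 276.75148506373176, 'cy': 206.03744840059227, 'tool_from_camera': array([[ 3.43392631e-04, -9.60491055e-01, -2.78310644e-01,
         7.90661539e-02],
       [ 9.99999253e-01,  3.30959800e-06,  1.22242373e-03,
         5.47898066e-04],
       [-1.17320596e-03, -2.78310856e-01,  9.60490339e-01,
        -8.16854862e-02],
       [ 0.00000000e+00,  0.00000000e+00,  0.00000000e+00,
         1.00000000e+00]])}
```

View pics/top1.png

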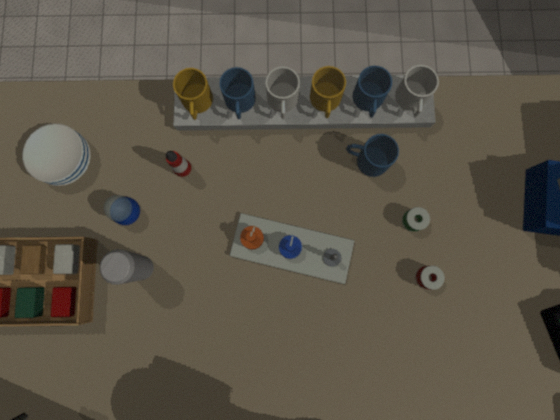

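View pics/scene1.png

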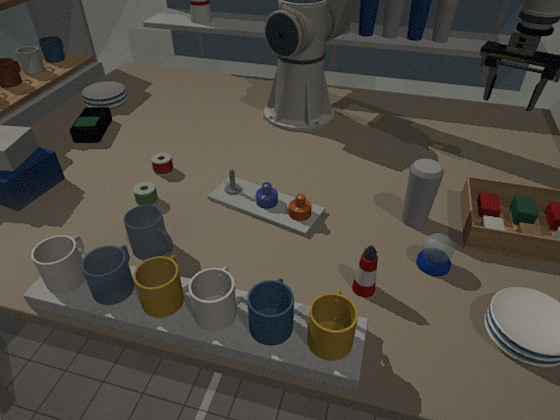

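Run:
```python
from h import *
z=np.load('/tmp/top.npz'); W=z['W'];p=z['p']
c=p[200:300,225:445]; c=cv2.convertScaleAbs(cv2.resize(c,None,fx=3.6,fy=3.6,interpolation=cv2.INTER_CUBIC),alpha=1.5); save('crop1',c)
for n,(u,v) in dict(green=(417,219),red=(431,278),sp=(332,257),blue=(290,246),orange=(251,237),mug=(378,156)).items():
    w=W[v-22:v+23,u-22:u+23].reshape(-1,3)
    print(n,W[v,u].round(3),'zmax',np.nanmax(w[:,2]).round(3))
    lo=dict(green=.036,red=.036,sp=.04,blue=.034,orange=.034,mug=.085)[n]
    m=w[(w[:,2]>lo)]; print('  centroid',m.mean(0).round(4),len(m),'mid',((m.max(0)+m.min(0))/2).round(4),np.ptp(m,axis=0).round(3))
# stand plate
m=(W[...,2]>.008)&(W[...,2]<.02)
mm=np.zeros(m.shape,np.uint8);mm[215:285,228:358]=m[215:285,228:358]
n,l,s,_=cv2.connectedComponentsWithStats(mm);i=1+np.argmax(s[1:,4]);q=W[l==i]
print(s[i]);print(cv2.minAreaRect((q[:,:2]*1000).astype(np.float32)),np.median(q[:,2]))
```

```text
green [ 0.589 -0.278  0.005] zmax 0.048
  centroid [ 0.585  -0.2669  0.0436] 378 mid [ 0.5847 -0.2671  0.0422] [0.053 0.054 0.012]
red [ 0.444 -0.302  0.005] zmax 0.05
  centroid [ 0.4455 -0.2911  0.0437] 413 mid [ 0.4457 -0.2923  0.043 ] [0.053 0.056 0.013]
sp [ 0.495 -0.055  0.068] zmax 0.08
  centroid [ 0.4953 -0.0593  0.0689] 38 mid [ 0.4955 -0.0602  0.0608] [0.013 0.011 0.039]
blue [0.522 0.042 0.069] zmax 0.075
  centroid [0.5209 0.0407 0.0475] 428 mid [0.5213 0.04   0.0543] [0.053 0.055 0.04 ]
orange [0.544 0.132 0.067] zmax 0.072
  centroid [0.5445 0.1316 0.0477] 424 mid [0.5453 0.1316 0.0544] [0.055 0.053 0.035]
mug [ 0.753 -0.188  0.006] zmax 0.098
  centroid [ 0.7392 -0.1745  0.0929] 265 mid [ 0.7395 -0.1714  0.0914] [0.082 0.089 0.013]
[ 230  215  125   69 4248]
((520.6069946289062, 35.5767822265625), (289.7430725097656, 110.09928131103516), 75.67671203613281) 0.014377680270111496
```

View pics/crop1.png

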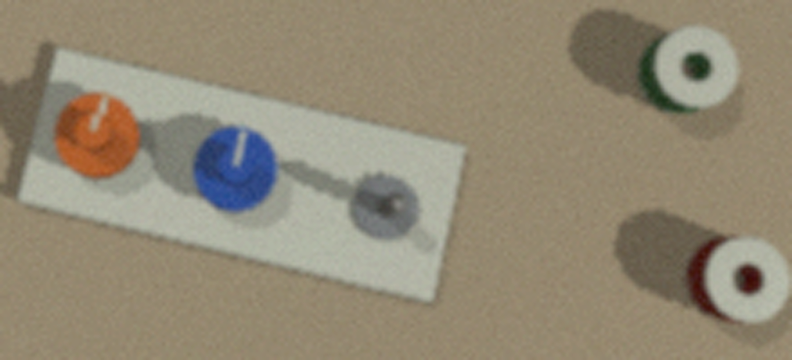

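```bash
cat >> h.py <<'E'
def go(x,y,z,yaw=None):
    "tool-frame shift (cm) to TCP target, roll to have tool y at yaw deg"
    s=read_state(); R=Ro.from_rotvec(s['ee_rot']).as_matrix()
    d=R.T@(np.array([x,y,z])-s['tcp_pos'])*100
    a=np.degrees(np.arctan2(R[1,1],R[0,1])); tilt=np.degrees(np.arccos(-R[2,2]))
    print('t',round(s['clock'],2),'tcp',np.round(s['tcp_pos'],4),'yaw',a.round(2),'tilt',tilt.round(2),'F',np.round(s['contact_force'],1),'M',np.round(s['torque'],2),'gap',round(s['finger_gap'],3),'j6',round(s['joints'][5],2))
    print('shift cm',d.round(2),'roll',None if yaw is None else np.round(np.radians(a-yaw),3))
E
python3 -c "
from h import *
go(.585,-.267,.30,-14.4)"
```

```text
t 0.1 tcp [0.2199 0.5847 0.302 ] yaw 69.39 tilt 0.07 F [0.2 0.3 0.4] M [-0.    0.01 -0.01] gap 1.003 j6 -0.0
shift cm [-64.15 -66.86   0.29] roll 1.462
```

>>> apply_moves(series=[[1,[-2,-2.1,0],0],[1,[-3.3,-3.4,0],0],[1,[-3.3,-3.4,0],0],[1,[-3.3,-3.4,0],0],[1,[-3.3,-3.4,0],0],[1,[-3.3,-3.4,0],0],[1,[-3.3,-3.4,0],0],[1,[-3.3,-3.4,0],0]])

```text
clock: 0.9
tcp_pos: [0.3652, 0.2466, 0.2993]
ee_rot: [-0.548, -3.092, 0.004]
contact_force: [1.2, 0.1, -0.3]
finger_gap: 1.001
```

```bash
python3 -c "
from h import *
go(.585,-.267,.30,-14.4)"
```

```text
t 0.9 tcp [0.3652 0.2466 0.2993] yaw 69.89 tilt 0.16 F [ 1.2  0.1 -0.3] M [ 0.   -0.07  0.07] gap 1.001 j6 -0.63
shift cm [-38.3  -40.67   0.  ] roll 1.471
```

>>> apply_moves(series=[[1,[-3.3,-3.5,0],0],[1,[-3.3,-3.5,0],0],[1,[-3.3,-3.5,0],0],[1,[-3.3,-3.5,0],0],[1,[-3.3,-3.5,0],0],[1,[-3.3,-3.5,0],0],[1,[-3.3,-3.5,0],0],[1,[-3.3,-3.5,0],0]])

```text
clock: 1.7
tcp_pos: [0.5186, -0.1229, 0.2998]
ee_rot: [-0.549, -3.093, 0.002]
contact_force: [0.5, 2.1, 0.3]
finger_gap: 1.0
```

>>> apply_moves(series=[[1,[-3.3,-3.5,0],0],[1,[-3.3,-3.5,0],0],[1,[-3.3,-3.5,0],0],[1,[0,0,0],0.146],[1,[0,0,0],0.146],[1,[0,0,0],0.146],[1,[0,0,0],0.146],[1,[0,0,0],0.146]])

```text
clock: 2.5
tcp_pos: [0.5766, -0.2691, 0.2953]
ee_rot: [-1.644, -2.672, 0.004]
contact_force: [-0.3, 0.7, -0.4]
finger_gap: 0.998
```

>>> apply_moves(series=[[1,[0,0,0],0.146],[1,[0,0,0],0.146],[1,[0,0,0],0.146],[1,[0,0,0],0.146],[1,[0,0,0],0.146]])

```text
clock: 3.0
tcp_pos: [0.5754, -0.2688, 0.2928]
ee_rot: [-2.506, -1.883, 0.009]
contact_force: [1.0, 0.1, 0.0]
finger_gap: 0.997
```

```bash
python3 -c "
from h import *
go(.585,-.267,.30,-14.4)"
```

```text
t 3.0 tcp [ 0.5754 -0.2688  0.2928] yaw -16.16 tilt 0.51 F [1.  0.1 0. ] M [-0.06  0.05  0.02] gap 0.997 j6 -0.16
shift cm [ 0.44  0.86 -0.72] roll -0.031
```

>>> apply_moves(series=[[1,[0.4,0.8,2],0],[1,[0,0,2],0],[1,[0,0,0],0],[1,[0,0,0],0]])

```text
clock: 3.4
tcp_pos: [0.5839, -0.267, 0.2515]
ee_rot: [-2.511, -1.875, 0.01]
contact_force: [0.6, 0.3, 0.3]
finger_gap: 1.0
```

Run:
```python
from h import *
go(.585,-.267,.30,-14.4)
p,d,W=cloud('wrist'); save('w1',p); np.savez('/tmp/w1',p=p,d=d,W=W)
m=W[(abs(W[...,2]-.044)<.01)&(abs(W[...,0]-.585)<.045)&(abs(W[...,1]+.267)<.045)]
print(len(m),m.mean(0),(m.max(0)+m.min(0))/2,np.ptp(m,axis=0),np.median(m[:,2]))
print(cv2.minEnclosingCircle((m[:,:2]*1000).astype(np.float32)))
```

```text
t 3.4 tcp [ 0.5839 -0.267   0.2515] yaw -16.5 tilt 0.57 F [0.6 0.3 0.3] M [-0.1   0.02 -0.03] gap 1.0 j6 -0.14
shift cm [ 0.03  0.06 -4.85] roll -0.037
1992 [ 0.58665982 -0.26593242  0.04334481] [ 0.58642386 -0.26707368  0.0401073 ] [0.05518973 0.05491596 0.01207518] 0.0436271312230518
((586.351318359375, -267.1254577636719), 27.89786720275879)
```

View pics/w1.png

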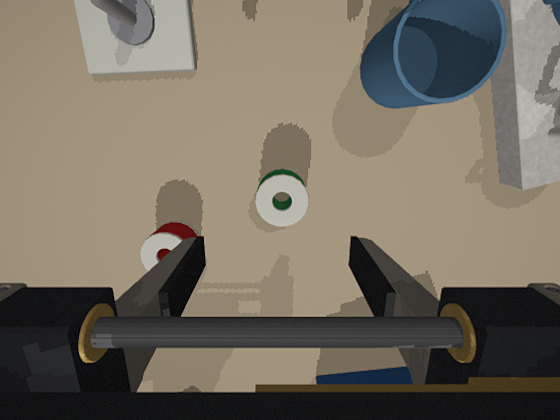

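```bash
cat >> h.py <<'E'
def gp(x,y,z,yaw=None):
    "same, target for the grasp point"
    R=Ro.from_rotvec(read_state()['ee_rot']).as_matrix(); t=np.array([x,y,z])-R[:,2]*.069
    print('toolz',R[:,2].round(4)); go(*t,yaw)
E
python3 -c "
from h import *
gp(.586,-.267,.028,-16)"
```

```text
toolz [-0.0101  0.0022 -0.9999]
t 3.45 tcp [ 0.5837 -0.2669  0.2514] yaw -16.5 tilt 0.59 F [ 0.4 -0.5  0.3] M [-0.07  0.07  0.  ] gap 1.002 j6 -0.14
shift cm [ 0.08  0.46 15.44] roll -0.009
```

>>> apply_moves(series=[[1,[0.1,0.4,3],0],[1,[0,0,4],0],[1,[0,0,4],0],[1,[0,0,2.5],0],[1,[0,0,1],0],[1,[0,0,0],0]])

```text
clock: 4.05
tcp_pos: [0.5911, -0.2693, 0.1098]
ee_rot: [2.515, 1.878, -0.001]
contact_force: [1.1, -0.4, -0.7]
finger_gap: 1.002
```

```bash
python3 -c "
from h import *
gp(.586,-.267,.028,-16)"
```

```text
toolz [ 9.0e-04 -2.7e-03 -1.0e+00]
t 4.05 tcp [ 0.5911 -0.2693  0.1098] yaw -16.48 tilt 0.17 F [ 1.1 -0.4 -0.7] M [-0.11  0.08 -0.01] gap 1.002 j6 -0.14
shift cm [ 0.09 -0.57  1.28] roll -0.008
```

>>> apply_moves(series=[[1,[0.1,-0.5,0.7],0],[1,[0,0,0.5],0],[1,[0,0,0],0]])

```text
clock: 4.35
tcp_pos: [0.5881, -0.2677, 0.101]
ee_rot: [2.511, 1.876, 0.002]
contact_force: [-0.7, -0.2, -0.1]
finger_gap: 0.999
```

```bash
python3 -c "
from h import *
gp(.586,-.267,.028,-16)"
```

```text
toolz [ 0.0057 -0.005  -1.    ]
t 4.35 tcp [ 0.5881 -0.2677  0.101 ] yaw -16.48 tilt 0.43 F [-0.7 -0.2 -0.1] M [-0.08  0.1   0.02] gap 0.999 j6 -0.14
shift cm [ 0.03 -0.28  0.4 ] roll -0.008
```

Grip: a few mm off along the jaw axis is within the opening; centre first.

>>> apply_moves(series=[[1,[0,-0.2,0.3],0],[1,[0,0,0],0],[-1,[0,0,0],0],[-1,[0,0,0],0],[-1,[0,0,0],0],[-1,[0,0,0],0],[-1,[0,0,0],0],[-1,[0,0,0],0]])

```text
clock: 5.15
tcp_pos: [0.5873, -0.2677, 0.1002]
ee_rot: [2.508, 1.874, 0.005]
contact_force: [1.3, 0.0, 0.1]
finger_gap: 0.594
```

```bash
python3 -c "
from h import *
gp(.586,-.267,.028,-16)"
```

```text
toolz [ 0.009  -0.0066 -0.9999]
t 5.15 tcp [ 0.5873 -0.2677  0.1002] yaw -16.48 tilt 0.64 F [1.3 0.  0.1] M [-0.07  0.11  0.01] gap 0.594 j6 -0.14
shift cm [ 0.06 -0.22  0.32] roll -0.008
```

>>> apply_moves(series=[[-1,[0,0,-1],0],[-1,[0,0,-3],0],[-1,[0,0,-4],0],[-1,[0,0,-4],0],[-1,[0,0,-1],0],[-1,[0,0,0],0]])

```text
clock: 5.75
tcp_pos: [0.5852, -0.2664, 0.2358]
ee_rot: [2.51, 1.875, 0.003]
contact_force: [-0.3, -0.2, -1.1]
finger_gap: 0.597
```

Run:
```python
from h import *
p,d,W=cloud('wrist'); save('w2',p)
gp(.496,-.061,.16,-16)
```

```text
toolz [ 0.0061 -0.0051 -1.    ]
t 5.8 tcp [ 0.5852 -0.2663  0.2351] yaw -16.48 tilt 0.45 F [ 0.7  0.4 -0.1] M [-0.08  0.08  0.07] gap 0.595 j6 -0.14
shift cm [ 17.18 -14.43   0.45] roll -0.008
```

View pics/w2.png

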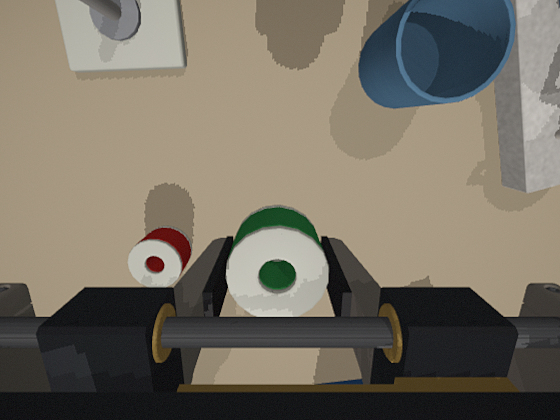

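>>> apply_moves(series=[[-1,[1.7,-1.4,0],0],[-1,[3.4,-2.9,0],0],[-1,[3.4,-2.9,0],0],[-1,[3.4,-2.9,0],0],[-1,[2,-1.6,0],0],[-1,[0,0,0],0]])

```text
clock: 6.4
tcp_pos: [0.5049, -0.0946, 0.2234]
ee_rot: [-2.517, -1.875, 0.011]
contact_force: [-0.3, -0.1, -0.3]
finger_gap: 0.598
```

```bash
cat >> h.py <<'E'
def spool(W,s):
    "held spool top ring centre, in tool frame"
    R=Ro.from_rotvec(s['ee_rot']).as_matrix(); T=(W-s['tcp_pos'])@R
    m=T[(abs(T[...,2]-.0535)<.006)&(abs(T[...,1])<.027)&(abs(T[...,0])<.04)]
    print('n',len(m),'z',np.median(m[:,2]),'ext',m.min(0).round(4),m.max(0).round(4))
    c=cv2.minEnclosingCircle((m[:,:2]*1000).astype(np.float32)); print(c); return T,m
E
python3 - <<'E'
from h import *
s=read_state()
p,d,W=cloud('wrist'); save('w3',p)
gp(.496,-.061,.16,-16)
T,m=spool(W,s)
i=(W[...,2]>.03)&(W[...,2]<.085)&(abs(W[...,0]-.496)<.03)&(abs(W[...,1]+.061)<.03)
print(i.sum(),W[i].mean(0),T[i].mean(0))
E
```

```text
toolz [-0.0071 -0.0024 -1.    ]
t 6.45 tcp [ 0.5055 -0.0956  0.2235] yaw -16.66 tilt 0.43 F [ 0.1  0.4 -1. ] M [-0.07  0.11  0.02] gap 0.592 j6 0.11
shift cm [ 3.07 -1.87 -0.56] roll -0.011
n 6639 z 0.05656334349744618 ext [-0.0251 -0.027   0.0475] [0.0283 0.027  0.0595]
((0.40843817591667175, 0.45341014862060547), 28.42836570739746)
330 [ 0.49790261 -0.05837861  0.06670924] [ 0.0333095  -0.01602746  0.15669079]
```

View pics/w3.png

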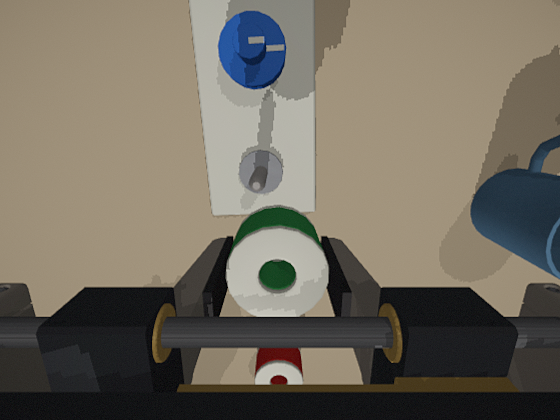

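```bash
cat >> h.py <<'E'
from scipy.optimize import least_squares
def spindle(W,c0=(.496,-.061)):
    i=(W[...,2]>.03)&(W[...,2]<.068)&(np.hypot(W[...,0]-c0[0],W[...,1]-c0[1])<.02)
    q=W[i]
    f=least_squares(lambda c:np.hypot(q[:,0]-c[0],q[:,1]-c[1])-.007,c0,loss='soft_l1',f_scale=.001)
    print('spindle',len(q),f.x.round(4),'rms',np.sqrt(np.mean(f.fun**2)).round(4)); return f.x
def circ_disc(W,c0=(.496,-.061)):
    i=(abs(W[...,2]-.020)<.003)&(np.hypot(W[...,0]-c0[0],W[...,1]-c0[1])<.03)
    print('disc',i.sum(),cv2.minEnclosingCircle((W[i][:,:2]*1000).astype(np.float32)))
E
python3 - <<'E'
from h import *
W=np.load('/tmp/top.npz')['W']; spindle(W);circ_disc(W)
p,d,W=cloud('wrist'); spindle(W);circ_disc(W)
p,d,W=cloud('scene'); spindle(W);circ_disc(W); save('s2',p[120:240,130:370])
E
```

```text
spindle 12 [ 0.4959 -0.0615] rms 0.0002
disc 213 ((496.4951477050781, -59.06536102294922), 28.343671798706055)
spindle 112 [ 0.4962 -0.0607] rms 0.0001
disc 1159 ((496.3533020019531, -60.82142639160156), 22.00872230529785)
spindle 64 [ 0.4982 -0.0622] rms 0.0014
disc 114 ((499.93609619140625, -63.168670654296875), 24.304607391357422)
```

```bash
cat >> h.py <<'E'
def tp(x,y,z,off=(.0004,.0005,.1005),yaw=None):
    R=Ro.from_rotvec(read_state()['ee_rot']).as_matrix(); t=np.array([x,y,z])-R@np.array(off)
    print('toolz',R[:,2].round(4)); go(*t,yaw)
E
python3 -c "
from h import *
tp(.4962,-.0608,.1)"
```

```text
toolz [-0.0045 -0.0032 -1.    ]
t 6.55 tcp [ 0.5073 -0.0974  0.2243] yaw -16.75 tilt 0.32 F [-0.8 -0.6 -0.8] M [-0.03  0.07 -0.01] gap 0.595 j6 0.1
shift cm [ 3.2  -2.13  2.38] roll None
```

>>> apply_moves(series=[[-1,[1.5,-1,0],0],[-1,[1.5,-1,0.5],0],[-1,[0.2,-0.1,0.5],0],[-1,[0,0,0],0],[-1,[0,0,0],0]])

```text
clock: 7.05
tcp_pos: [0.4995, -0.0653, 0.2124]
ee_rot: [2.524, 1.867, -0.009]
contact_force: [0.4, -0.0, -0.8]
finger_gap: 0.598
```

Run:
```python
from h import *
s=read_state()
p,d,W=cloud('wrist'); save('w4',p); spool(W,s)
tp(.4962,-.0608,.1)
```

```text
n 6624 z 0.05655560558960236 ext [-0.025  -0.027   0.0477] [0.0283 0.027  0.0595]
((0.3787511885166168, 0.46485698223114014), 28.489913940429688)
toolz [-0.0036 -0.0047 -1.    ]
t 7.1 tcp [ 0.4995 -0.0653  0.2124] yaw -17.02 tilt 0.34 F [-0.3  0.1 -0.2] M [-0.07  0.11  0.01] gap 0.598 j6 0.17
shift cm [ 0.36 -0.47  1.19] roll None
```

View pics/w4.png

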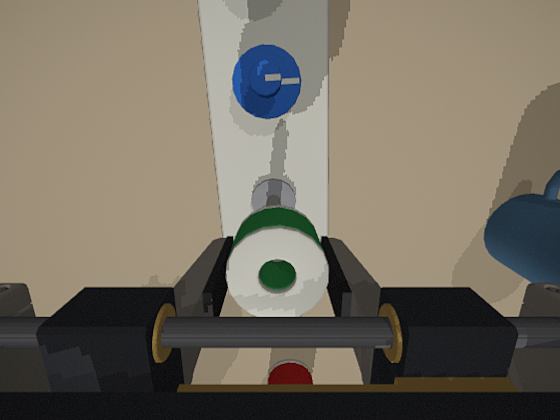

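>>> apply_moves(series=[[-1,[0.4,-0.5,1],0],[-1,[0,0,0.3],0],[-1,[0,0,0],0],[-1,[0,0,0],0]])

```text
clock: 7.5
tcp_pos: [0.496, -0.0611, 0.1982]
ee_rot: [2.526, 1.865, -0.009]
contact_force: [0.9, 0.7, -1.7]
finger_gap: 0.596
```

```bash
python3 -c "
from h import *
tp(.4962,-.0608,.09)"
```

```text
toolz [-0.0034 -0.005  -1.    ]
t 7.5 tcp [ 0.496  -0.0611  0.1982] yaw -17.11 tilt 0.34 F [ 0.9  0.7 -1.7] M [-0.09  0.09 -0.01] gap 0.596 j6 0.18
shift cm [ 0.06 -0.02  0.77] roll None
```

>>> apply_moves(series=[[-1,[0.06,0,1],0],[-1,[0,0,1],0],[-1,[0,0,0.2],0],[-1,[0,0,0],0]])

```text
clock: 7.9
tcp_pos: [0.4962, -0.0606, 0.1742]
ee_rot: [2.525, 1.865, -0.009]
contact_force: [0.1, -0.9, -1.2]
finger_gap: 0.596
```

Run:
```python
from h import *
tp(.4962,-.0608,.05)
p,d,W=cloud('wrist'); save('w5',p[180:340,180:380].repeat(3,0).repeat(3,1))
```

```text
toolz [-0.0032 -0.005  -1.    ]
t 7.9 tcp [ 0.4962 -0.0606  0.1742] yaw -17.1 tilt 0.34 F [ 0.1 -0.9 -1.2] M [-0.05  0.09  0.  ] gap 0.596 j6 0.18
shift cm [ 0.01 -0.02  2.37] roll None
```

View pics/w5.png

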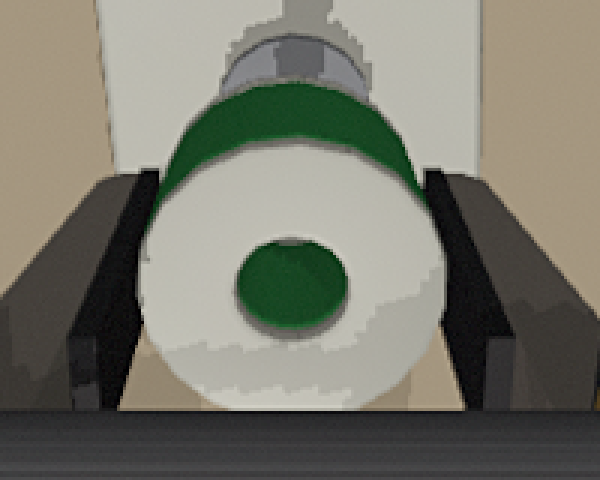

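>>> apply_moves(series=[[-1,[0,0,1],0],[-1,[0,0,1],0],[-1,[0,0,0],0]])

```text
clock: 8.25
tcp_pos: [0.4964, -0.0608, 0.153]
ee_rot: [2.525, 1.865, -0.008]
contact_force: [-0.3, -1.2, -0.7]
finger_gap: 0.601
```

```bash
python3 -c "
from h import *
tp(.4962,-.0608,.0205)"
```

```text
toolz [-0.0022 -0.0051 -1.    ]
t 8.25 tcp [ 0.4964 -0.0608  0.153 ] yaw -17.1 tilt 0.32 F [-0.3 -1.2 -0.7] M [-0.07  0.08  0.  ] gap 0.601 j6 0.18
shift cm [ 0.02 -0.06  3.2 ] roll None
```

>>> apply_moves(series=[[-1,[0,-0.05,1],0],[-1,[0,0,1],0],[-1,[0,0,0.5],0],[-1,[0,0,0.2],0],[-1,[0,0,0.1],0]])

```text
clock: 8.75
tcp_pos: [0.4956, -0.0607, 0.122]
ee_rot: [2.525, 1.865, -0.009]
contact_force: [0.3, 0.1, -1.4]
finger_gap: 0.597
```

```bash
python3 -c "
from h import *
tp(.4962,-.0608,.0205)"
```

```text
toolz [-0.0032 -0.005  -1.    ]
t 8.75 tcp [ 0.4956 -0.0607  0.122 ] yaw -17.09 tilt 0.34 F [ 0.3  0.1 -1.4] M [-0.09  0.08 -0.02] gap 0.597 j6 0.18
shift cm [0.03 0.03 0.1 ] roll None
```

>>> apply_moves(series=[[-1,[0,0,0.1],0],[-1,[0,0,0.1],0],[-1,[0,0,0.05],0]])

```text
clock: 9.05
tcp_pos: [0.4957, -0.0608, 0.1202]
ee_rot: [2.525, 1.865, -0.009]
contact_force: [-3.4, 1.4, 9.6]
finger_gap: 0.594
```

>>> apply_moves(series=[[0.5,[0,0,0],0],[0.7,[0,0,0],0],[1,[0,0,0],0],[1,[0,0,0],0],[1,[0,0,-1],0],[1,[0,0,-3],0],[1,[0,0,-4],0],[1,[0,0,-4],0]])

```text
clock: 9.85
tcp_pos: [0.4936, -0.0598, 0.2415]
ee_rot: [-2.524, -1.864, 0.018]
contact_force: [0.1, 0.2, -0.6]
finger_gap: 1.001
```

>>> apply_moves(series=[[1,[0,0,-2],0],[1,[0,0,0],0]])

```text
clock: 10.05
tcp_pos: [0.496, -0.06, 0.2688]
ee_rot: [2.525, 1.865, -0.007]
contact_force: [-0.8, 0.4, 0.1]
finger_gap: 1.002
```

Run:
```python
from h import *
p,d,W=cloud('wrist'); save('w6',p)
i=(np.hypot(W[...,0]-.496,W[...,1]+.061)<.035)&(abs(W[...,2]-.064)<.008)
print(i.sum(),np.median(W[i][:,2]),cv2.minEnclosingCircle((W[i][:,:2]*1000).astype(np.float32)))
gp(.522,.0403,.12,-10)
# blue cap skirt top + stem
j=(np.hypot(W[...,0]-.522,W[...,1]-.0403)<.035)&(abs(W[...,2]-.042)<.005)
k=(np.hypot(W[...,0]-.522,W[...,1]-.0403)<.02)&(abs(W[...,2]-.069)<.004)
for m in(j,k): print(m.sum(),W[m].mean(0),cv2.minEnclosingCircle((W[m][:,:2]*1000).astype(np.float32)))
```

```text
2067 0.06363395061183674 ((494.7179870605469, -60.58378219604492), 27.858522415161133)
toolz [-0.0033 -0.005  -1.    ]
t 10.1 tcp [ 0.4956 -0.0599  0.2675] yaw -17.09 tilt 0.34 F [ 0.1  0.4 -0.4] M [-0.1   0.1   0.03] gap 0.998 j6 0.18
shift cm [10.44 -0.4   7.79] roll -0.124
2029 [0.52231689 0.04120011 0.04187509] ((522.3606567382812, 41.28544616699219), 27.939546585083008)
569 [0.52224169 0.04114391 0.06890498] ((522.1525268554688, 41.18785858154297), 11.833642959594727)
```

View pics/w6.png

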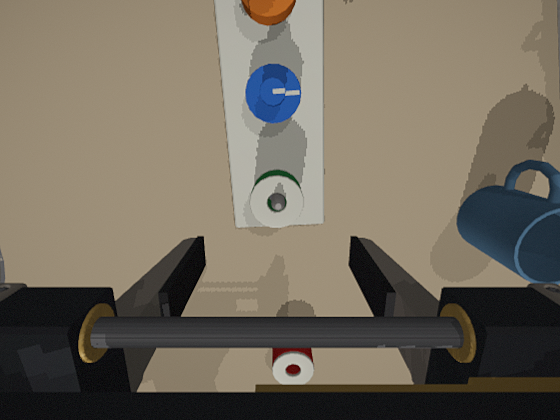

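>>> apply_moves(series=[[1,[2,0,0],0],[1,[4,0,0],0],[1,[3.5,-0.2,1],0],[1,[1,0,2],0],[1,[0,0,1],0],[1,[0,0,0],0]])

```text
clock: 10.7
tcp_pos: [0.5219, 0.0434, 0.2196]
ee_rot: [-2.527, -1.864, 0.019]
contact_force: [-0.1, 0.1, -0.3]
finger_gap: 0.998
```

```bash
python3 -c "
from h import *
gp(.5222,.0411,.063)"
```

```text
toolz [-0.0108 -0.0059 -0.9999]
t 10.7 tcp [0.5219 0.0434 0.2196] yaw -17.19 tilt 0.71 F [-0.1  0.1 -0.3] M [-0.09  0.05 -0.03] gap 0.998 j6 0.39
shift cm [-0.07  0.23  8.76] roll None
```

>>> apply_moves(series=[[0.7,[0,0.1,2],0],[0.4,[0,0,3],0],[0.2,[0,0,2],0],[0.2,[0,0,0.5],0],[0.2,[0,0,0],0],[0.2,[0,0,0],0]])

```text
clock: 11.3
tcp_pos: [0.5213, 0.0381, 0.1433]
ee_rot: [-2.53, -1.858, 0.022]
contact_force: [0.1, 0.3, 0.9]
finger_gap: 0.598
```

Run:
```python
from h import *
gp(.5222,.0411,.063)
p,d,W=cloud('wrist'); save('w7',p)
```

```text
toolz [-0.0126 -0.0067 -0.9999]
t 11.3 tcp [0.5213 0.0381 0.1433] yaw -17.41 tilt 0.82 F [0.1 0.3 0.9] M [-0.04  0.09 -0.01] gap 0.598 j6 0.38
shift cm [0.39 0.08 1.12] roll None
```

View pics/w7.png

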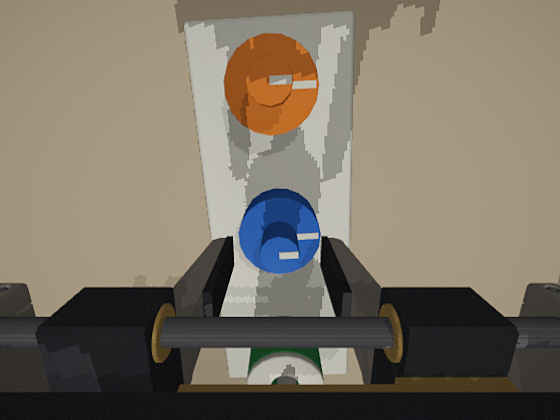

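>>> apply_moves(series=[[0.2,[0.4,0.1,0.6],0],[0.2,[0,0,0.4],0],[0.2,[0,0,0],0]])

```text
clock: 11.65
tcp_pos: [0.525, 0.0419, 0.135]
ee_rot: [2.532, 1.859, -0.016]
contact_force: [-0.5, 0.1, -1.0]
finger_gap: 0.596
```

Run:
```python
from h import *
gp(.5222,.0411,.063)
```

```text
toolz [-0.0079 -0.0063 -0.9999]
t 11.65 tcp [0.525  0.0419 0.135 ] yaw -17.42 tilt 0.58 F [-0.5  0.1 -1. ] M [-0.05  0.08 -0.06] gap 0.596 j6 0.39
shift cm [-0.1  -0.21  0.3 ] roll None
```

>>> apply_moves(series=[[0.2,[-0.1,-0.2,0.2],0],[0.2,[0,0,0],0],[-1,[0,0,0],0],[-1,[0,0,0],0],[-1,[0,0,0],0],[-1,[0,0,0],0],[-1,[0,0,0],0]])

```text
clock: 12.35
tcp_pos: [0.5228, 0.0417, 0.1332]
ee_rot: [2.531, 1.86, -0.015]
contact_force: [0.5, 0.7, -0.7]
finger_gap: 0.25
```

Run:
```python
from h import *
gp(.5222,.0411,.063)
```

```text
toolz [-0.0074 -0.0063 -1.    ]
t 12.35 tcp [0.5228 0.0417 0.1332] yaw -17.39 tilt 0.56 F [ 0.5  0.7 -0.7] M [-0.06  0.09 -0.06] gap 0.25 j6 0.39
shift cm [-0.02  0.    0.12] roll None
```

>>> apply_moves(series=[[-1,[0,0,0],0.08],[-1,[0,0,0],0.08],[-1,[0,0,0],0.08]])

```text
clock: 12.65
tcp_pos: [0.523, 0.0418, 0.1333]
ee_rot: [2.74, 1.533, -0.014]
contact_force: [-0.2, 1.9, -0.8]
finger_gap: 0.251
```

Run:
```python
from h import *
gp(.5222,.0411,.063)
```

```text
toolz [-0.0069 -0.006  -1.    ]
t 12.65 tcp [0.523  0.0418 0.1333] yaw -31.54 tilt 0.52 F [-0.2  1.9 -0.8] M [ 0.25 -0.03  0.37] gap 0.251 j6 0.64
shift cm [-0.04 -0.01  0.13] roll None
```

>>> apply_moves(series=[[-1,[0,0,0],0.05]])

```text
clock: 12.75
tcp_pos: [0.523, 0.0419, 0.1332]
ee_rot: [2.779, 1.461, -0.014]
contact_force: [-0.8, -0.8, 1.4]
finger_gap: 0.252
```

Run:
```python
from h import *
gp(.5222,.0411,.063)
p,d,W=cloud('wrist'); save('w8',p)
```

```text
toolz [-0.0068 -0.0062 -1.    ]
t 12.75 tcp [0.523  0.0419 0.1332] yaw -34.53 tilt 0.53 F [-0.8 -0.8  1.4] M [-0.26  0.29  0.54] gap 0.252 j6 0.69
shift cm [-0.05 -0.01  0.12] roll None
```

View pics/w8.png

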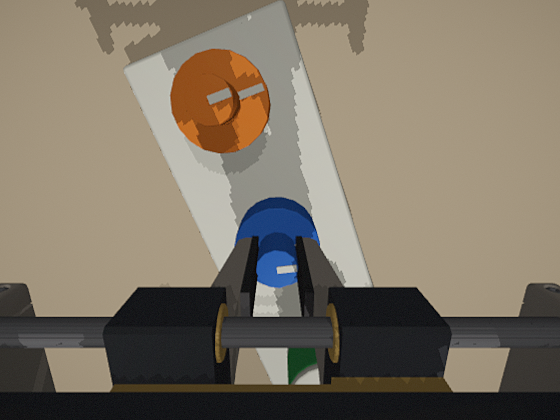

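>>> apply_moves(series=[[-1,[0,0,0],-0.08],[-1,[0,0,0],-0.08],[-1,[0,0,0],-0.08],[-1,[0,0,0],-0.08]])

```text
clock: 13.2
tcp_pos: [0.5231, 0.0417, 0.1333]
ee_rot: [2.5, 1.901, -0.015]
contact_force: [0.2, -0.6, -0.1]
finger_gap: 0.249
```

Run:
```python
from h import *
gp(.5222,.0411,.063)
```

```text
toolz [-0.0068 -0.0065 -1.    ]
t 13.2 tcp [0.5231 0.0417 0.1333] yaw -15.49 tilt 0.54 F [ 0.2 -0.6 -0.1] M [-0.16  0.04 -0.02] gap 0.249 j6 0.36
shift cm [-0.03 -0.03  0.13] roll None
```

Light in this direction. Continue counter-clockwise.

>>> apply_moves(series=[[-1,[0,0,0],-0.1],[-1,[0,0,0],-0.1],[-1,[0,0,0],-0.1]])

```text
clock: 13.5
tcp_pos: [0.5231, 0.0415, 0.1333]
ee_rot: [-2.17, -2.271, 0.015]
contact_force: [0.1, -0.9, -0.4]
finger_gap: 0.251
```

Run:
```python
from h import *
gp(.5222,.0411,.063)
```

```text
toolz [-0.0068 -0.0066 -1.    ]
t 13.5 tcp [0.5231 0.0415 0.1333] yaw 2.58 tilt 0.54 F [ 0.1 -0.9 -0.4] M [-0.15  0.06  0.02] gap 0.251 j6 0.04
shift cm [ 0.01 -0.04  0.13] roll None
```

>>> apply_moves(series=[[-1,[0,0,0],-0.12],[-1,[0,0,0],-0.12],[-1,[0,0,0],-0.12],[-1,[0,0,0],-0.12],[-1,[0,0,0],-0.12],[-1,[0,0,0],-0.12],[-1,[0,0,0],-0.12]])

```text
clock: 14.2
tcp_pos: [0.5232, 0.041, 0.1335]
ee_rot: [-0.991, -2.977, 0.014]
contact_force: [-0.5, -1.3, 0.3]
finger_gap: 0.257
```

Run:
```python
from h import *
gp(.5222,.0411,.063)
p,d,W=cloud('wrist'); save('w9',p)
```

```text
toolz [-0.0065 -0.007  -1.    ]
t 14.2 tcp [0.5232 0.041  0.1335] yaw 53.19 tilt 0.55 F [-0.5 -1.3  0.3] M [-0.12 -0.05  0.04] gap 0.257 j6 -0.84
shift cm [0.08 0.02 0.15] roll None
```

View pics/w9.png

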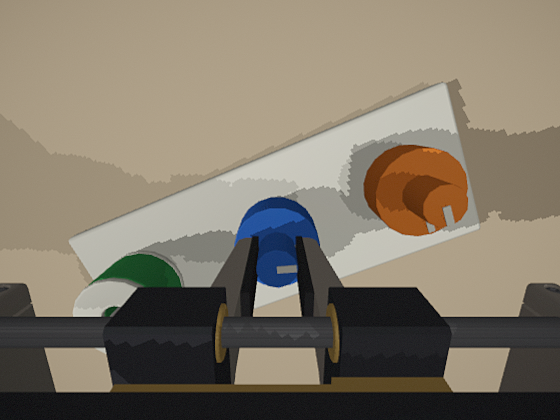

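>>> apply_moves(series=[[-1,[0,0,0],-0.12],[-1,[0,0,0],-0.12],[-1,[0,0,0],-0.12],[-1,[0,0,0],-0.12]])

```text
clock: 14.65
tcp_pos: [0.5234, 0.0408, 0.1335]
ee_rot: [-0.228, -3.128, 0.012]
contact_force: [-0.8, -0.3, -0.1]
finger_gap: 0.254
```

Run:
```python
from h import *
gp(.5222,.0411,.063)
```

```text
toolz [-0.0062 -0.0071 -1.    ]
t 14.65 tcp [0.5234 0.0408 0.1335] yaw 81.67 tilt 0.54 F [-0.8 -0.3 -0.1] M [-0.12 -0.04 -0.  ] gap 0.254 j6 -1.34
shift cm [0.08 0.07 0.15] roll None
```

>>> apply_moves(series=[[-1,[0,0,0],-0.08],[-1,[0,0,0],0],[-1,[0,0,-0.2],0],[-1,[0,0,-0.2],0]])

```text
clock: 15.05
tcp_pos: [0.5232, 0.0407, 0.1375]
ee_rot: [-0.108, -3.133, 0.011]
contact_force: [-0.3, 0.2, -1.5]
finger_gap: 0.256
```

Run:
```python
from h import *
gp(.5222,.0411,.063)
```

```text
toolz [-0.007 -0.007 -1.   ]
t 15.05 tcp [0.5232 0.0407 0.1375] yaw 86.06 tilt 0.57 F [-0.3  0.2 -1.5] M [ 0.04 -0.01  0.  ] gap 0.256 j6 -1.42
shift cm [0.05 0.08 0.55] roll None
```

Rising with about the cap's weight. Lift straight.

>>> apply_moves(series=[[-1,[0,0,-0.6],0],[-1,[0,0,-1],0],[-1,[0,0,-1.5],0],[-1,[0,0,-3],0],[-1,[0,0,-3],0],[-1,[0,0,-2],0],[-1,[0,0,0],0]])

```text
clock: 15.75
tcp_pos: [0.5237, 0.0416, 0.2565]
ee_rot: [-0.118, -3.133, 0.011]
contact_force: [0.7, -0.3, -0.5]
finger_gap: 0.255
```

Run:
```python
from h import *
gp(.4958,-.0608,.17)
p,d,W=cloud('scene'); save('s3',p); p,d,W=cloud('wrist'); save('w10',p)
```

```text
toolz [-0.0063 -0.0069 -1.    ]
t 15.75 tcp [0.5237 0.0416 0.2565] yaw 85.69 tilt 0.54 F [ 0.7 -0.3 -0.5] M [ 0.01 -0.01  0.  ] gap 0.255 j6 -1.41
shift cm [  1.96 -10.35   1.84] roll None
```

View pics/s3.png

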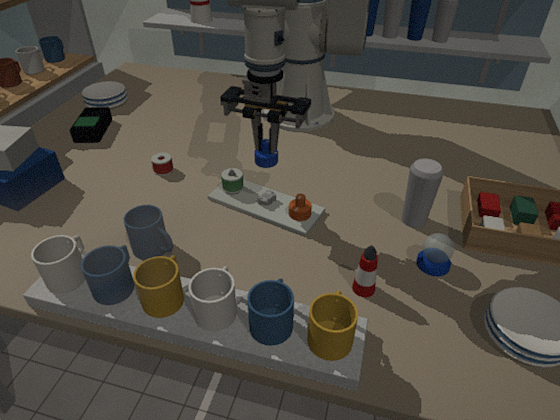

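View pics/w10.png

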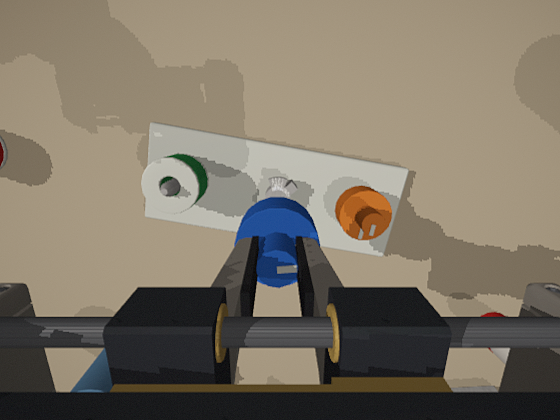

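>>> apply_moves(series=[[-1,[0.4,-2,0],0],[-1,[0.8,-4,0],0],[-1,[0.6,-3,0.5],0],[-1,[0.2,-1.3,0.5],0],[-1,[0,0,0],0],[-1,[0,0,0],0]])

```text
clock: 16.45
tcp_pos: [0.4907, -0.0614, 0.2377]
ee_rot: [-0.118, -3.12, 0.01]
contact_force: [1.0, -0.1, 0.8]
finger_gap: 0.253
```

Run:
```python
from h import *
tp(.4960,-.0608,.113,(0,0,.119))
```

```text
toolz [-0.0198 -0.0055 -0.9998]
t 16.45 tcp [ 0.4907 -0.0614  0.2377] yaw 85.68 tilt 1.18 F [ 1.  -0.1  0.8] M [ 0.01 -0.06  0.01] gap 0.253 j6 -1.61
shift cm [-0.76  0.18  0.55] roll None
```

>>> apply_moves(series=[[-1,[-0.7,0.2,0.4],0],[-1,[0,0,0],0],[-1,[0,0,0],0],[-1,[0,0,0],0]])

```text
clock: 16.85
tcp_pos: [0.4996, -0.0568, 0.2327]
ee_rot: [-0.113, -3.12, 0.009]
contact_force: [-0.0, 0.3, -0.3]
finger_gap: 0.251
```

Run:
```python
from h import *
tp(.4960,-.0608,.113,(0,0,.119))
```

```text
toolz [-0.02   -0.0047 -0.9998]
t 16.85 tcp [ 0.4996 -0.0568  0.2327] yaw 85.84 tilt 1.18 F [-0.   0.3 -0.3] M [ 0.03 -0.04  0.01] gap 0.251 j6 -1.61
shift cm [ 0.1  -0.35  0.08] roll None
```

>>> apply_moves(series=[[-1,[0.1,-0.3,0],0],[-1,[0,0,0],0],[-1,[0,0,0],0],[-1,[0,0,0],0]])

```text
clock: 17.25
tcp_pos: [0.4984, -0.0595, 0.2331]
ee_rot: [-0.112, -3.12, 0.009]
contact_force: [0.2, -0.6, 0.5]
finger_gap: 0.253
```

Run:
```python
from h import *
tp(.4960,-.0608,.113,(0,0,.119))
s=read_state()
p,d,W=cloud('wrist'); save('w11',p)
R=Ro.from_rotvec(s['ee_rot']).as_matrix(); T=(W-s['tcp_pos'])@R
k=(p[...,2]>p[...,0]*1.8)&(p[...,2]>60)&(np.hypot(T[...,0],T[...,1])<.04)&(T[...,2]<.13)&(T[...,2]>.05)
q=W[k]; print(len(q),np.percentile(q[:,2],[1,50,99]))
for lo,hi in((.05,.07),(.085,.099)):
    b=k&(T[...,2]>lo)&(T[...,2]<hi)
    if b.sum(): print(b.sum(),'T ext',T[b].min(0).round(4),T[b].max(0).round(4),np.median(T[b][:,2]))
p,d,W=cloud('scene'); save('s4',cv2.resize(p[60:260,130:400],None,fx=2.9,fy=2.9))
p,d,W=cloud('top'); save('t4',p)
```

```text
toolz [-0.0194 -0.0048 -0.9998]
t 17.25 tcp [ 0.4984 -0.0595  0.2331] yaw 85.89 tilt 1.14 F [ 0.2 -0.6  0.5] M [ 0.03  0.01 -0.04] gap 0.253 j6 -1.61
shift cm [ 0.   -0.07  0.11] roll None
4199 [0.11788186 0.14260245 0.16976146]
1203 T ext [-0.0114 -0.0108  0.0623] [0.012  0.0123 0.0699] 0.0645385480954412
2169 T ext [-0.0254 -0.026   0.085 ] [0.0278 0.0281 0.099 ] 0.09136054305890884
```

View pics/s4.png

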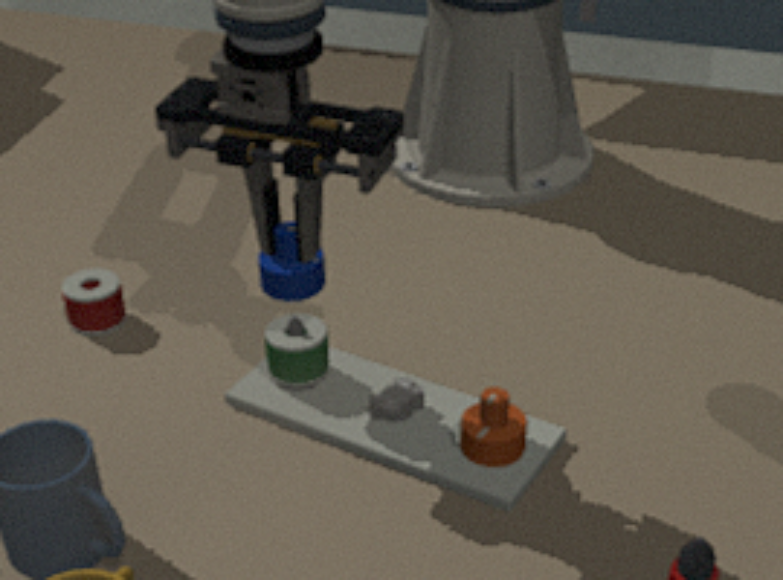

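View pics/w11.png

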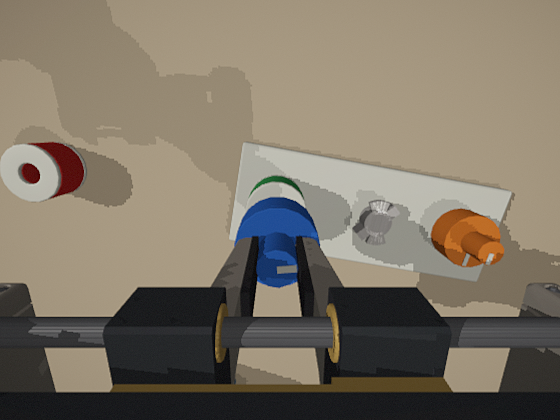

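Run:
```python
from h import *
tp(.4960,-.0608,.113,(0,0,.119)); print(abs(read_state()['dq']).max())
print(close_job())
```

```text
toolz [-0.0194 -0.0048 -0.9998]
t 17.4 tcp [ 0.4984 -0.0595  0.2331] yaw 85.89 tilt 1.14 F [ 0.3 -0.2 -1. ] M [-0.01 -0.02  0.  ] gap 0.257 j6 -1.61
shift cm [ 0.01 -0.08  0.11] roll None
0.0021097030155303987
the job is handed in; nothing more can be done
None
```

The job is done and handed in at 17.4 s of the 72 s allowed.

- **Green spool:** it is down on the spindle and released. Its top measured 63.6 mm above the counter, against an expected 64 mm when fully seated.
- **Blue cap:** clockwise it was stopped after about 15°, with the torque rising to about 0.5 N m. Counter-clockwise it turned lightly. I turned it to about 103° from where it started and it lifted off freely.
- **Final pose:** the cap is in the gripper about 1 mm off the spindle axis, with its underside about 35 mm above the tip. The arm was at rest.
- **Everything else:** in the last scene and wrist pictures the orange cap, red spool and mug look to be where they started. I did not measure any of the bystanders again.

The one small flaw is a tool tilt of about 1.1°, so the cap is held very slightly off vertical. The moves available gave no way to correct it. The largest contact force I read was about 10 N, when the spool seated; no other check failed or disagreed.

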